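Gauge the paint on the star jar's lid

TASK

Slide the red jar with the blue star on its lid across the table, without lifting it off the table or tipping it, until it sits home against both arms of the wooden V-shaped stop, and only then take the yellow gauge out of its leaning stand. Set the gauge's sprung foot on the white dot on that jar's lid, with the gauge upright, and press gently until the foot is pushed in about half-way, never ramming it. Finish while still holding the gauge there, pressed in and still, with the jar home in the stop; leave the other two red jars and the blue spinning top where they are.

Things in the scene. Friction and masses are not known exactly. Their poses are not given: they have to be found in the camera images.
- star_jar: Loose squat round wooden jar (fixed lid), painted red, with a blue star on its lid and a small white dot near the middle of the star. 65 mm widest diameter (at about half height), 55 mm high, 50 to 100 g. Origin: centre of its underside, z up its axis.
- dot (a point): Centre of the white dot (12 mm diameter, flush) on top of the star jar's lid: 8 mm from the jar's axis along the jar's own +x, 55 mm above the underside. It moves with the jar.
- v_stop: V-shaped stop of light wood, fixed on the table: two arms 90 mm long, 16 mm thick, 36 mm high, at a right angle. Origin: on the table, where the centre of the star jar's underside lies when the jar touches both arms. Opens toward its own -x: inner corner 46 mm from the origin along +x, inner faces 32.5 mm from the origin, inner ends at x = -6, y = +-52 mm. The jar slides on the bare table.
- gauge: Loose pen-like gauge, 92 g: yellow round barrel 22 mm diameter with thin black bands. Origin: centre of the barrel's lower end, where the foot comes out; z runs up its axis. Black collar 31 mm diameter at z = 50 to 56 mm, grip barrel z = 56 to 112 mm, end cap to z = 118 mm. It starts in the stand, collar on the rim, leaning 20 degrees with the stand.
- gauge_grip (a point): Point on the gauge's axis at z = 86 mm, middle of the grip barrel: the place to grip.
- gauge_tip (a point): Centre of the flat lower end of the gauge's steel foot (8 mm diameter); it lies 14 mm below the gauge's origin when the foot is out.
- gauge_foot (a joint): How far the sprung foot is pushed into the gauge, in m: 0 fully out, 0.012 fully in (about half-way is 0.006). Spring: 1.5 N to start moving, 3.3 N at half-way, 5.1 N at the end of travel, then rigid.
- stand: Fixed stand for the gauge: dark wooden base 86 x 72 x 12 mm with a black tube (34 mm outside, 26 mm bore) that leans 20 degrees toward the stand's own -x. Origin: centre of the base's underside. The gauge draws out along the tube's axis.
- stand_rim (a point): Centre of the upper rim of the stand's tube, about 79 mm above the table. The gauge's foot reaches 64 mm down the tube from here.
- hex_jar: Loose red jar like the star jar (63 mm diameter, 54 mm high) with a gold hexagon ornament on its lid; to be left alone. Origin: centre of its underside.
- plain_jar: Loose red jar (68 mm diameter, 59 mm high) with a plain red lid; to be left alone. Origin: centre of its underside.
- blue_top: Loose blue spinning top on a wooden ring, 43 mm diameter, 54 mm high; to be left alone. Origin: centre of its underside.
Things that resemble listed ones, but are neither listed nor needed, are in the scene too. Leave any purple or turquoise look-alike of the star_jar alone. What is shaped like the v_stop but pink is not meant.

How it is judged (in metres and radians):
On the way, in this order (a step that is already met when the one before it is completed fails the run):
1. the star jar sits home in the V-stop (horizontal distance between star_jar and v_stop below 0.006 m and angle between star_jar's own z axis and vertical below 0.1 rad), for 0.2 s.
2. the gauge is drawn out of its stand (distance between gauge and stand_rim above 0.085 m and contact force between the fingers and gauge above 1 N), for 0.2 s.
At the end, for the whole second after the job is handed in: Star jar within 6 mm of home in the stop; gripper still holds the gauge at rest, within 0.14 rad of upright, foot centre within 7 mm of the dot's centre, foot pushed in 2.5 to 9.5 mm, pressing the jar with 1 to 6 N; other jars and top within 20 mm of their starts (all of step 1 and height (world z) of star_jar below 0.008 m and horizontal distance between gauge_tip and dot below 0.007 m and distance between gauge_tip and dot below 0.012 m and contact force between gauge and star_jar between 1 and 6 N and value of joint gauge_foot between 0.0025 and 0.0095 m and angle between gauge's own z axis and vertical below 0.14 rad and contact force between the fingers and gauge above 1 N and linear speed of gauge below 0.02 m/s and distance of each of hex_jar, plain_jar, blue_top from where it was at the start of the episode below 0.02 m); the arm keeps its last pose, push and grip.
It fails at once if the star jar is lifted off the table or tipped (height (world z) of star_jar above 0.012 m or angle between star_jar's own z axis and vertical above 0.25 rad).
It fails at once if the gauge rams the star jar with more than 15 N (contact force between gauge and star_jar above 15 N).
It fails at once if another jar or the spinning top is moved or knocked over (distance of any of hex_jar, plain_jar, blue_top from where it was at the start of the episode above 0.02 m or angle between any of hex_jar, plain_jar, blue_top's own z axis and vertical above 0.3 rad).
It also fails if it takes over 66 s, if anything falls off the work surface, if the arm or the gripper's body presses on something with over 40 N, if the wrist force passes 120 N, or if a joint passes its speed limit or range.

ROBOT

A 6-joint arm with a two-finger parallel gripper is mounted at the origin on a cart in front of the work surface, level with it; the furniture and walls round the work are solid. World frame = base frame: x ahead of the robot, y to its left, z up, the work surface at z = 0. Lengths are in mm, angles in degrees, forces in N, time in s.
With the tool pointing down it reaches from about 350 to 875 mm from the base axis. Payload 4.2 kg.
Tool frame: the origin (TCP) lies on the centre line of the jaws, within the pads' length; the fingertips stand 19 mm ahead of it and the grasp point (between the pads) is the TCP; z points along the fingers, y is the line along which they close (so a half turn about z gives the same grasp; the last joint's range is limited). The gripper opens to 85 mm and grips with 20 to 120 N. Pads are 22 mm wide; open, the fingers measure 114 mm over their backs; the gripper's body (76 mm by 85 mm) begins 54 mm behind the grasp point. The pads swing forward as they close: fully open they stand 13 mm farther back than shut.
Start: joints at [-55.657, 22.042, 0.453, 0, -68.411, -14.817], TCP at [208.915, -589.028, 250.312] pointing down, gripper open.
Joint ranges: [-179.83, 179.83], [-69.29, 118.12], [-61.27, 80.66], [-181.25, 117.63], [-171.15, -9.14], [-177.46, 177.46]. Speed limits (degrees/s): [159.86, 159.86, 180, 180, 180, 180].

INTERFACE

Orientations are given as [roll, pitch, yaw] about the fixed x, y, z axes, in that order (R = Rz(yaw) Ry(pitch) Rx(roll)).
In Python, from bench import arm, ik, optics gives the robot as it stands. Calls block until the motion is done:
- arm.goto(position, orientation): joint-space move of the TCP to a pose.
- arm.move_straight(position, vel=150, attitude=None): straight line of the TCP; attitude=None keeps the orientation; vel is the mean speed in mm/s.
- arm.movej(angles): joint-space move.
- arm.set_gripper(opening, grip_force=None): opening from 0.0 (shut) to 1.0 (fully open); grip_force is the grip in N (None keeps the last); returns when the fingers have stopped.
- arm.wait(seconds).
- ik(position, orientation): joint angles nearest the present ones, or None.
- arm.get_obs(): the state.
- optics.get_image(name): name is "scene" or "top"; returns the picture (480x640x3 uint8, blue, green, red); there is no depth.
- optics.calibration(name): a dict with "intrinsics" (3x3 intrinsics, pixels), "dist" ([k1, k2, p1, p2, k3] as OpenCV has them; the pictures are not rectified), "rvec" (rotation vector, rad) and "tvec" (3), from world to camera coordinates, as OpenCV has them. Camera axes: x right, y down, z forward; pixel columns grow to the right and rows downward; lengths in mm; the calibration is good to about 2 mm. A picture is of the moment at which its call begins. calibration takes no time and is no camera call.
A pose or a line that the arm cannot do raises arm.PlanningError and nothing moves.
- arm.finish_job(): hands the job in; it is judged then, once.
The state is a dict: "time": time; "q": joint angles; "qd": joint speeds; "effort": joint torques, N m; "eef_pos": TCP position; "ee_rot": TCP orientation; "force": force on the tool from outside, world axes, zero at the start; "moment": the same for the moment, N m; "width": opening from 0.0 (shut) to 1.0 (fully open); "finger_force": force on a finger pad.
Only numpy, scipy, OpenCV 4.12 (cv2) and the standard library are available. Lean on these libraries where they do the work, as an engineer would, in place of code of your own. Each camera call takes 0.05 s, during which the arm holds its last target. There are 200 camera calls.

## Working session

There is one attempt and no reset: what is moved stays moved. The work goes in short steps, each a Python script; the robot and the scene stay as the last script left them, time stands still between calls to the robot, and variables do not carry over. Pictures are saved under pics/ and viewed, at most 10 in all, crops included, and the job is handed in when it is done.

```bash
mkdir -p pics; ls; python3 - <<'E'
from bench import arm, ik, optics
import cv2
for n in("scene","top"):
    im=optics.get_image(n); cv2.imwrite(f"pics/{n}0.png",im)
    c=optics.calibration(n); print(n,{k:v for k,v in c.items()})
o=arm.get_obs();print(o)
E
```

```text
pics
scene {'intrinsics': array([[441.89642399,   0.        , 323.44330817],
       [  0.        , 441.89642399, 234.35287043],
       [  0.        ,   0.        ,   1.        ]]), 'dist': array([0.02456941, 0.        , 0.        , 0.        , 0.        ]), 'rvec': array([ 1.89054765, -1.23635282,  0.61538503]), 'tvec': array([-225.25868768,  370.34602578,  712.45437451])}
top {'intrinsics': array([[470.70023515,   0.        , 317.70439225],
       [  0.        , 470.70023515, 241.44059257],
       [  0.        ,   0.        ,   1.        ]]), 'dist': array([-0.0529865,  0.       ,  0.       ,  0.       ,  0.       ]), 'rvec': array([ 2.07421038, -2.13354544,  0.22673907]), 'tvec': array([  -8.79749759,  534.99811223, 1245.65454832])}
{'time': 0.1, 'q': array([-5.56594861e+01,  2.20839764e+01,  3.85804015e-01, -2.50272628e-02,
       -6.84092558e+01, -1.48183861e+01]), 'qd': array([ 0.05440923, -0.11956558,  0.29394891,  0.01648307, -0.06600467,
        0.0090319 ]), 'effort': array([-3.39385415e-04, -3.93319952e+01,  1.88929296e+01,  4.19797227e+00,
       -2.57839194e-03,  3.15853796e-06]), 'eef_pos': array([ 208.72667595, -588.5949536 ,  249.34441598]), 'ee_rot': array([ 1.79890196e+02, -4.99531351e-03, -1.60487099e+02]), 'force': array([0.25674106, 0.01672992, 0.29010957]), 'moment': array([-0.07613419, -0.03570648,  0.01166465]), 'finger_force': 0.0, 'width': 0.9969526676203518}
```

View pics/scene0.png

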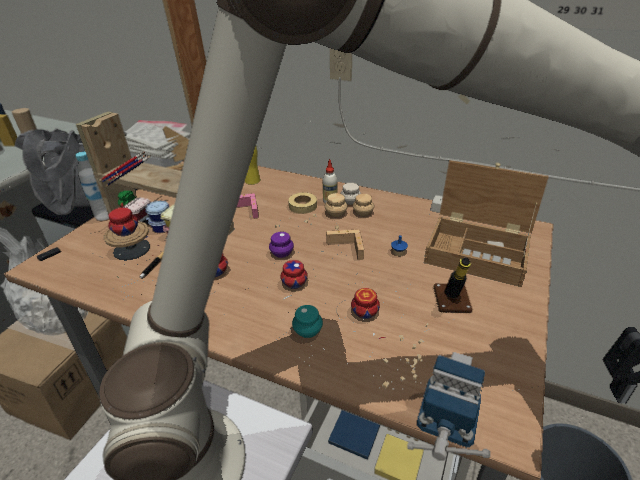

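View pics/top0.png

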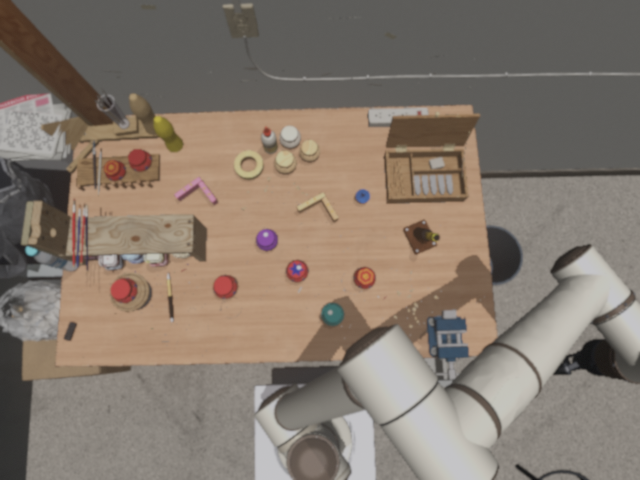

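Scene: the star jar candidates in the top view are the red ones at (297,270) blue star, (365,277) gold hexagon and (225,287) plain. The look-alikes are purple (267,239), teal (333,314) and rack items (115,168), (138,160), (124,290). The wooden V is at (320,205), the pink V at (197,190), the stand at (423,236) and the top at (362,197). I choose (297,270) and check it in a crop.

```bash
cat > h.py <<'E'
import numpy as np, cv2
from bench import arm, ik, optics
def cal(n):
    c=optics.calibration(n); R=cv2.Rodrigues(c['rvec'])[0]; return c,R,-R.T@c['tvec']
def rays(n,px):
    c,R,C=cal(n); u=cv2.undistortPoints(np.float64(px).reshape(-1,1,2),c['intrinsics'],c['dist'])[:,0]
    return C,np.c_[u,np.ones(len(u))]@R
def plane(n,px,z):
    C,d=rays(n,px); return C+d*((z-C[2])/d[:,2])[:,None]
def two(p1,p2):
    (A,a),(B,b)=rays('top',[p1]),rays('scene',[p2]); a=a[0]/np.linalg.norm(a);b=b[0]/np.linalg.norm(b)
    s=np.linalg.lstsq(np.c_[a,-b],B-A,rcond=None)[0]; P,Q=A+s[0]*a,B+s[1]*b
    return (P+Q)/2,np.linalg.norm(P-Q)
def proj(n,P):
    c=optics.calibration(n); return cv2.projectPoints(np.float64(P).reshape(-1,1,3),c['rvec'],c['tvec'],c['intrinsics'],c['dist'])[0][:,0]
E
python3 - <<'E'
from h import *
t=cv2.imread('pics/top0.png'); s=cv2.imread('pics/scene0.png')
print('V cand',plane('top',[[297,209],[323,195],[338,218]],36))
# crops: top 4x jar+V+stand
a=cv2.resize(t[185:285,280:380],None,fx=4,fy=4,interpolation=cv2.INTER_CUBIC)
b=cv2.resize(t[210:260,395:445],None,fx=4,fy=4,interpolation=cv2.INTER_CUBIC)
d=cv2.resize(s[250:300,430:480],None,fx=4,fy=4,interpolation=cv2.INTER_CUBIC)
e=cv2.resize(s[225:265,315:370],None,fx=3.636,fy=5,interpolation=cv2.INTER_CUBIC)
f=cv2.resize(s[255:295,270:320],None,fx=4,fy=5,interpolation=cv2.INTER_CUBIC)
cv2.imwrite('pics/crop1.png',np.hstack([a,np.vstack([b,d]),np.vstack([e,f])]))
# masks in the top view
hsv=cv2.cvtColor(t,cv2.COLOR_BGR2HSV)
def blobs(m,name,z,amin=8):
    n,l,st,c=cv2.connectedComponentsWithStats(m.astype(np.uint8))
    for i in range(1,n):
        if st[i,4]>=amin: print(name,st[i],c[i].round(1),plane('top',[c[i]],z).round(1)[0][:2])
H,S,V=cv2.split(hsv)
roi=np.zeros(H.shape,bool); roi[180:340,200:445]=1
blobs(roi&((H<7)|(H>172))&(S>150)&(V>60),'red',27,30)
blobs(roi&(H>105)&(H<130)&(S>100),'blue',55)
blobs(roi&(H>18)&(H<32)&(S>70)&(V>150),'wood/yel',36)
blobs(roi&(V<75),'dark',12,40)
E
```

```text
V cand [[636.51328082  32.85066512  36.        ]
 [676.32928963 -42.89266083  36.        ]
 [606.35182126 -83.59033876  36.        ]]
red [215 277  20  13 100] [224.4 283.2] [429.7 240.2]
blue [357 190  12  13 106] [362.3 196. ] [ 663.8 -154.3]
blue [293 266   6   7  22] [295.  269.5] [458.4  40.4]
wood/yel [298 196  24  14  59] [309.4 202.3] [655.4  -3.1]
wood/yel [327 203   3   4   8] [327.9 204.4] [647.7 -56. ]
dark [413 227  16  16 171] [420.6 234.5] [ 556.9 -321.2]
dark [433 318   4  16  43] [434.8 325.1] [ 298.  -341.8]
dark [360 327  31  13 124] [373.6 333. ] [ 281.9 -171. ]
```

View pics/crop1.png

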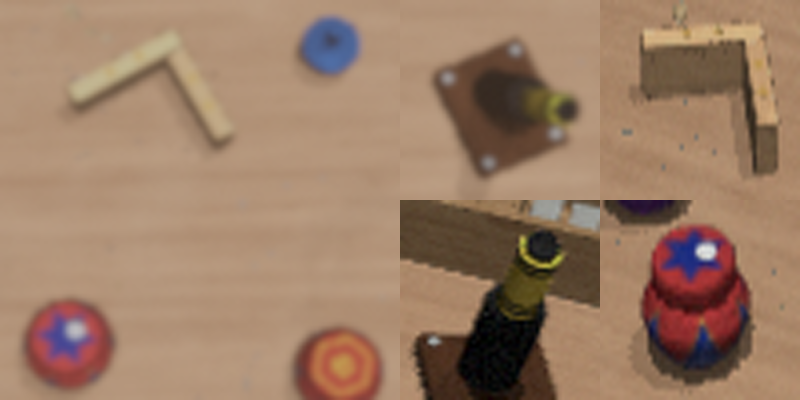

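The crop confirms the star jar, with its blue star and white dot at crop (76,328), beside the gold-hexagon jar. The wooden V has its apex at crop (177,33). The gauge cap is at (563,106) in the top inset and (543,247) in the scene inset. Next I turn these into positions and check them.

```bash
cat > meas.py <<'E'
from h import *
T=lambda p:[280+p[0]/4,185+p[1]/4]
oa,e1,e2=plane('top',[T((178,31)),T((68,94)),T((233,132))],36)[:,:2]
print('outer apex',oa,'lens',np.linalg.norm(e1-oa),np.linalg.norm(e2-oa),'ang',np.degrees(np.arccos((e1-oa)@(e2-oa)/np.linalg.norm(e1-oa)/np.linalg.norm(e2-oa))))
u=lambda v:v/np.linalg.norm(v)
xv=-u(u(e1-oa)+u(e2-oa)); home=oa-68.6*xv
print('xv',xv,np.degrees(np.arctan2(xv[1],xv[0])),'home',home)
# scene check of V: outer apex, left outer end in scene crop e
print('scene pred home/oa',proj('scene',[[*home,0],[*oa,36],[*e1,36],[*e2,36]]))
# jar silhouette: red/blue circle in both
print('dot top',plane('top',[T((76,328))],55), two(T((76,328)),[270+(706-600)/4,255+(250-200)/5]))
print('lid ctr (star)',plane('top',[T((67,338))],55)); print('outline ctr',plane('top',[T((69,343))],27))
B=lambda p:[395+(p[0]-400)/4,210+p[1]/4]
sc=plane('top',[B((447,78)),B((516,49)),B((558,134)),B((489,162))],12)[:,:2]
print('screws',sc,'ctr',sc.mean(0),'sides',np.linalg.norm(np.roll(sc,-1,0)-sc,axis=1))
capP,gap=two(B((563,106)),[430+(543-400)/4,250+(247-200)/4]); print('cap',capP,gap)
print('cap plane143 top',plane('top',[B((563,106))],143),'scene',plane('scene',[[430+(543-400)/4,250+(247-200)/4]],143))
E
python3 meas.py
```

```text
outer apex [683.01128967 -47.42708624] lens 92.01010535185162 85.0863327399568 ang 86.39880342468909
xv [ 0.95363126 -0.30097744] -17.516319919012375 home [617.59218523 -26.78003382]
scene pred home/oa [[343.33760161 251.90216182]
 [359.83254791 229.23645108]
 [325.52291752 231.52378092]
 [362.98786883 248.51343884]]
dot top [[464.93922734  29.46446695  55.        ]] (array([465.12521791,  29.7896798 ,  52.9768426 ]), np.float64(0.5654427922156827))
lid ctr (star) [[458.1685064   35.77217441  55.        ]]
outline ctr [[459.1171184   35.76931015  27.        ]]
screws [[ 572.7955718  -282.09710867]
 [ 593.00447452 -333.78423615]
 [ 529.12107066 -359.22327746]
 [ 510.09327718 -307.98338463]] ctr [ 551.25359854 -320.77200173] sides [55.49737739 68.7621561  54.65879199 67.83566196]
cap [ 522.16612542 -333.5770091   134.39410526] 1.0569832394741894
cap plane143 top [[ 520.0468089  -330.83885419  143.        ]] scene [[ 511.17425826 -334.55692479  143.        ]]
```

The dot sits about 8 mm from the jar axis at z of about 53, and the V arms and stand sides match the sizes given. Now I push the jar from behind with two fingers 40 mm apart.

```bash
cat > push.py <<'E'
from h import *
jar=np.array([459,35.8]); home=np.array([617.5,-26.9])
d=(home-jar)/np.linalg.norm(home-jar); yaw=np.degrees(np.arctan2(d[1],d[0]))
st=jar-52*d
c=[y for y in (yaw,yaw+180) if ik([*st,120],[180,0,y]) is not None]
q0=arm.get_obs()['q']; c.sort(key=lambda y:np.abs(ik([*st,120],[180,0,y])-q0).max()); y=c[0]; print('yaw',y)
arm.set_gripper(0.47)
arm.goto([*st,120],[180,0,y]); arm.move_straight([*st,27])
o=arm.get_obs(); f0=o['force']; print(o['time'],o['eef_pos'],o['width'],f0)
arm.move_straight([*(home-52*d),27],vel=50)
for s in np.arange(-50,-24,1.0):
    arm.move_straight([*(home+s*d),27],vel=25)
    o=arm.get_obs(); f=(o['force']-f0)[:2]@d; 
    if s>-44: print(s,round(f,2),(o['eef_pos'][:2]-home)@d)
    if f<-5: break
print(o['time'])
cv2.imwrite('pics/top1.png',optics.get_image('top')); s=optics.get_image('scene'); cv2.imwrite('pics/scene1.png',s)
t=cv2.imread('pics/top1.png')
cv2.imwrite('pics/crop2.png',np.hstack([cv2.resize(t[170:270,280:380],None,fx=4,fy=4,interpolation=cv2.INTER_CUBIC),cv2.resize(s[200:300,290:390],None,fx=4,fy=4,interpolation=cv2.INTER_CUBIC)]))
E
python3 push.py
```

```text
yaw -21.582938785382744
3.8167 [411.15997053  54.98439288  27.33176986] 0.467664107507036 [-0.24995436  0.00357567 -0.25140348]
-43.0 -0.32 -42.897625971116284
-42.0 -0.14 -41.916284114054356
-41.0 -1.01 -40.90730339309344
-40.0 0.53 -39.906491116525025
-39.0 0.07 -38.918744110613765
-38.0 -0.06 -37.90382112651333
-37.0 -0.85 -36.89188870637907
-36.0 -0.04 -35.89217663226374
-35.0 0.31 -34.906670552406005
-34.0 -0.32 -33.910240558083
-33.0 -1.12 -33.26357767697549
-32.0 -4.28 -32.776846844907816
-31.0 -6.74 -32.482307311566274
12.375
```

View pics/crop2.png

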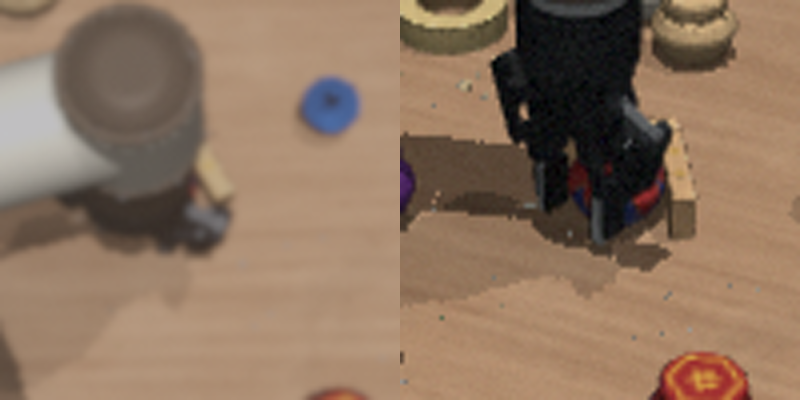

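The contact force rose sharply at about 32.5 mm, as expected, and the jar is between the fingers against the V. I back off, return to the clear start pose and look.

```bash
cat > back.py <<'E'
from h import *
o=arm.get_obs(); p=o['eef_pos']; a=np.radians(-21.58); d=np.array([np.cos(a),np.sin(a)])
arm.move_straight([*(p[:2]-50*d),28],vel=120); arm.move_straight([*(p[:2]-50*d),170],vel=250)
arm.set_gripper(0.7)
arm.movej([-55.657,22.042,.453,0,-68.411,-14.817])
t=optics.get_image('top'); s=optics.get_image('scene'); cv2.imwrite('pics/top2.png',t); cv2.imwrite('pics/scene2.png',s)
C=cv2.INTER_CUBIC
a=cv2.resize(t[185:235,290:350],None,fx=6.6667,fy=6,interpolation=C); b=cv2.resize(s[222:272,315:375],None,fx=6.6667,fy=6,interpolation=C)
c=cv2.resize(t[210:260,395:445],None,fx=8,fy=6,interpolation=C); e=cv2.resize(s[250:310,430:480],None,fx=8,fy=5,interpolation=C)
cv2.imwrite('pics/crop3.png',np.vstack([np.hstack([a,b]),np.hstack([c,e])])); print(arm.get_obs()['time'])
for n,im in(('top',t),('scene',s)):
    x0,x1,y0,y1=(290,350,185,235) if n=='top' else (315,375,222,272)
    h=cv2.cvtColor(im,cv2.COLOR_BGR2HSV)[y0:y1,x0:x1]
    H,S,V=cv2.split(h); m=(((H<8)|(H>170))&(S>130))|((H>105)&(H<135)&(S>80))
    ys,xs=np.nonzero(m); print(n,'jar bbox',xs.min()+x0,xs.max()+x0,ys.min()+y0,ys.max()+y0,'ctr',xs.mean()+x0,ys.mean()+y0)
    w=(S<70)&(V>140); ys,xs=np.nonzero(w); print('white',[(x+x0,y+y0,V[y,x]) for x,y in zip(xs,ys)][:20])
E
python3 back.py
```

```text
16.6167
top jar bbox 309 327 205 225 ctr 317.45497630331755 216.28909952606637
white [(np.int64(321), np.int64(194), np.uint8(191)), (np.int64(322), np.int64(194), np.uint8(192)), (np.int64(323), np.int64(194), np.uint8(190)), (np.int64(319), np.int64(195), np.uint8(191)), (np.int64(320), np.int64(195), np.uint8(193)), (np.int64(321), np.int64(195), np.uint8(194)), (np.int64(322), np.int64(195), np.uint8(193)), (np.int64(323), np.int64(195), np.uint8(191)), (np.int64(317), np.int64(196), np.uint8(192)), (np.int64(318), np.int64(196), np.uint8(193)), (np.int64(319), np.int64(196), np.uint8(193)), (np.int64(320), np.int64(196), np.uint8(193)), (np.int64(321), np.int64(196), np.uint8(193)), (np.int64(322), np.int64(196), np.uint8(190)), (np.int64(323), np.int64(196), np.uint8(187)), (np.int64(317), np.int64(197), np.uint8(193)), (np.int64(318), np.int64(197), np.uint8(193)), (np.int64(319), np.int64(197), np.uint8(193)), (np.int64(320), np.int64(197), np.uint8(190)), (np.int64(321), np.int64(197), np.uint8(186))]
scene jar bbox 332 355 231 256 ctr 343.2724935732648 243.45758354755785
white [(np.int64(336), np.int64(223), np.uint8(152)), (np.int64(337), np.int64(225), np.uint8(153)), (np.int64(345), np.int64(234), np.uint8(215)), (np.int64(346), np.int64(234), np.uint8(213)), (np.int64(347), np.int64(234), np.uint8(209)), (np.int64(348), np.int64(234), np.uint8(177)), (np.int64(345), np.int64(235), np.uint8(206)), (np.int64(346), np.int64(235), np.uint8(205)), (np.int64(347), np.int64(235), np.uint8(208)), (np.int64(348), np.int64(235), np.uint8(201)), (np.int64(346), np.int64(236), np.uint8(162)), (np.int64(347), np.int64(236), np.uint8(156))]
```

View pics/crop3.png

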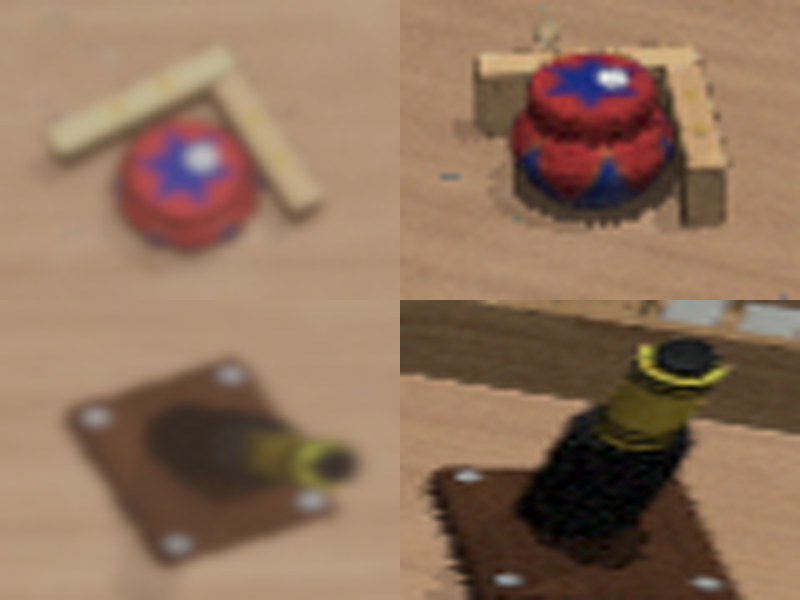

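The jar touches both arms. The dot is at top (319.9,210.8) and scene (346.4,234.9), and the gauge cap at top (436.4,237.1) and scene (465.8,260.0).

```bash
python3 - <<'E'
from h import *
print('dot',two([319.9,210.8],[346.4,234.9]),plane('top',[[319.9,210.8]],55),plane('scene',[[346.4,234.9]],55))
P,g=two([436.4,237.1],[465.8,260.0]); print('cap',P,g, plane('top',[[436.4,237.1]],143),plane('scene',[[465.8,260.0]],143))
# screws again in both views
B=lambda p:[395+p[0]/8-.44,210+(p[1]-300)/6-.42]; D=lambda p:[430+(p[0]-400)/8-.44,250+(p[1]-300)/5-.4]
sc=plane('top',[B(p) for p in((96,417),(231,374),(312,500),(177,544))],12)[:,:2]
ss=plane('scene',[D(p) for p in((468,476),(508,579),(708,582))],12)[:,:2]
print(sc,sc.mean(0)); print('scene screws',ss)
L=(sc[2]-sc[1])+(sc[3]-sc[0]); L/=np.linalg.norm(L); print('L',L)
a=np.array([*(L*np.sin(np.radians(20))),np.cos(np.radians(20))])
for h in(118,86,56,50):
    Q=P-(118-h)*a; t,s=proj('top',Q)[0],proj('scene',Q)[0]
    print(h,Q.round(1),'topcrop',((t[0]-395+.44)*8).round(),((t[1]-210+.42)*6+300).round(),'scenecrop',((s[0]-430+.44)*8+400).round(),((s[1]-250+.4)*5+300).round())
# IK options
x=None
for yaw in range(-180,180,30):
    z=-a; r=np.radians(yaw); x0=np.array([np.cos(r),np.sin(r),0]); x0-=x0@z*z; x0/=np.linalg.norm(x0)
    R=np.c_[x0,np.cross(z,x0),z]
    from scipy.spatial.transform import Rotation as Ro
    e=Ro.from_matrix(R).as_euler('xyz',degrees=True); q=ik(P-32*a,e); q2=ik([640,-40,149],[180,0,yaw])
    print(yaw,None if q is None else q.round(),None if q2 is None else q2.round())
E
```

```text
dot (array([624.47762844, -32.30169763,  51.82656288]), np.float64(0.4754902674342593)) [[623.66879887 -32.49354006  55.        ]] [[620.18139078 -33.72603717  55.        ]]
cap [ 518.91427278 -333.2350526   141.29583178] 0.7873321598761333 [[ 518.40120724 -332.40321573  143.        ]] [[ 516.91114707 -333.69165253  143.        ]]
[[ 574.06040891 -281.63292381]
 [ 594.0596252  -332.21667474]
 [ 530.92269316 -356.64921526]
 [ 510.87945093 -306.41503678]] [ 552.48054455 -319.22846265]
scene screws [[ 572.59516394 -282.75351775]
 [ 509.75130299 -307.3597822 ]
 [ 529.38559127 -357.67560455]]
L [-0.93177766 -0.36302946]
118 [ 518.9 -333.2  141.3] topcrop 336.0 465.0 scenecrop 688.0 352.0
86 [ 529.1 -329.3  111.2] topcrop 300.0 458.0 scenecrop 660.0 392.0
56 [ 538.7 -325.5   83. ] topcrop 268.0 452.0 scenecrop 635.0 427.0
50 [ 540.6 -324.8   77.4] topcrop 262.0 451.0 scenecrop 630.0 434.0
-180 [-24.  26. -10. -22. -42. -52.] [  11.   28.   -5.   -0.  -57. -101.]
-150 [-24.  26. -10. -22. -42. -20.] [ 11.  28.  -5.   0. -57. -71.]
-120 [-24.  26. -10. -22. -42.  11.] [ 11.  28.  -5.   0. -57. -41.]
-90 [-24.  26. -10. -22. -42.  40.] [ 11.  28.  -5.   0. -57. -11.]
-60 [-24.  26. -10. -22. -42.  69.] [ 11.  28.  -5.   0. -57.  19.]
-30 [-24.  26. -10. -22. -42.  97.] [ 11.  28.  -5.   0. -57.  49.]
0 [-24.  26. -10. -22. -42. 128.] [ 11.  28.  -5.   0. -57.  79.]
30 [-24.  26. -10. -22. -42. 160.] [ 11.  28.  -5.   0. -57. 109.]
60 [ -24.   26.  -10.  -22.  -42. -169.] [ 11.  28.  -5.   0. -57. 139.]
90 [ -24.   26.  -10.  -22.  -42. -140.] [ 11.  28.  -5.   0. -57. 169.]
120 [ -24.   26.  -10.  -22.  -42. -111.] [  11.   28.   -5.    0.  -57. -161.]
150 [-24.  26. -10. -22. -42. -83.] [  11.   28.   -5.   -0.  -57. -131.]
```

All points agree: the predicted rim z is 77 against 79 given, and the screws match in both views. Next I grasp the gauge along its axis and draw it out.

```bash
cat > grab.py <<'E'
from h import *
from scipy.spatial.transform import Rotation as Ro
P=np.array([518.6,-332.9,142.6]); L=np.array([-.9318,-.363,0])
a=L*np.sin(np.radians(20))+np.array([0,0,np.cos(np.radians(20))]); z=-a
x=L-L@z*z; x/=np.linalg.norm(x); R=np.c_[x,np.cross(z,x),z]; e=Ro.from_matrix(R).as_euler('xyz',degrees=True)
G=P-32*a; print('grip',G,e)
arm.goto(G+90*a,e); arm.move_straight(G,vel=100)
o=arm.get_obs(); print(o['eef_pos'],o['force'])
arm.set_gripper(0.0,50); o=arm.get_obs(); print(o['time'],o['width']*85,o['finger_force'],o['force'],o['eef_pos'])
if o['finger_force']>5:
    arm.move_straight(G+165*a,vel=120); arm.wait(.4)
    o=arm.get_obs(); print(o['time'],o['width']*85,o['finger_force'],o['force'],o['eef_pos'])
    yaw=np.degrees(np.arctan2(-.363,-.9318))
    print(ik([622.5,-32.8,55+25+100],[180,0,yaw]))
E
python3 grab.py
```

```text
grip [ 528.79821983 -328.92709402  112.52983613] [-180.           20.00021104 -158.71567487]
[ 529.10217026 -329.26436169  113.26731352] [-0.12834103  0.20786289 -0.20547647]
19.5417 20.87540332684119 48.734713196754456 [-1.0041677   0.52188551  3.26509626] [ 528.87788717 -329.19473198  113.2711641 ]
21.4667 20.799234173749788 48.85776400566101 [ 0.14588337  0.27412688 -0.36879407] [ 476.22654694 -349.38158489  267.38047159]
[ 1.18374968e+01  2.50210150e+01 -5.43264491e+00 -2.54444375e-14
 -5.95463400e+01 -8.05531717e+01]
```

The gauge is gripped (21 mm, 49 N) and out of the stand. I move it upright above the dot, with the tip about 25 mm clear, and look.

```bash
cat > over.py <<'E'
from h import *
yaw=-158.72
arm.goto([622.5,-32.8,230],[180,0,yaw]); arm.move_straight([622.5,-32.8,180],vel=100); arm.wait(.3)
o=arm.get_obs(); print(o['time'],o['eef_pos'],o['ee_rot'],o['force'],o['finger_force'])
t=optics.get_image('top'); s=optics.get_image('scene'); cv2.imwrite('pics/top3.png',t); cv2.imwrite('pics/scene3.png',s)
cv2.imwrite('pics/crop4.png',np.hstack([cv2.resize(t[160:260,270:370],None,fx=3,fy=6,interpolation=2)[:, :300],cv2.resize(s[165:265,300:380],None,fx=6,fy=6,interpolation=2)]))
p=o['eef_pos']; print('pred tip',proj('scene',[p-[0,0,100],p-[0,0,36],p+[0,0,20],[622.5,-32.8,55]]))
E
python3 over.py
```

```text
23.7333 [622.75726642 -32.72771727 180.63359466] [-1.79985340e+02  6.70970545e-02 -1.58714592e+02] [-0.05459422 -0.33470716 -1.50834615] 48.918174505233765
pred tip [[346.52533688 225.98996821]
 [346.82642241 204.31067781]
 [347.10997331 184.07022922]
 [346.39994204 234.33286224]]
```

View pics/crop4.png

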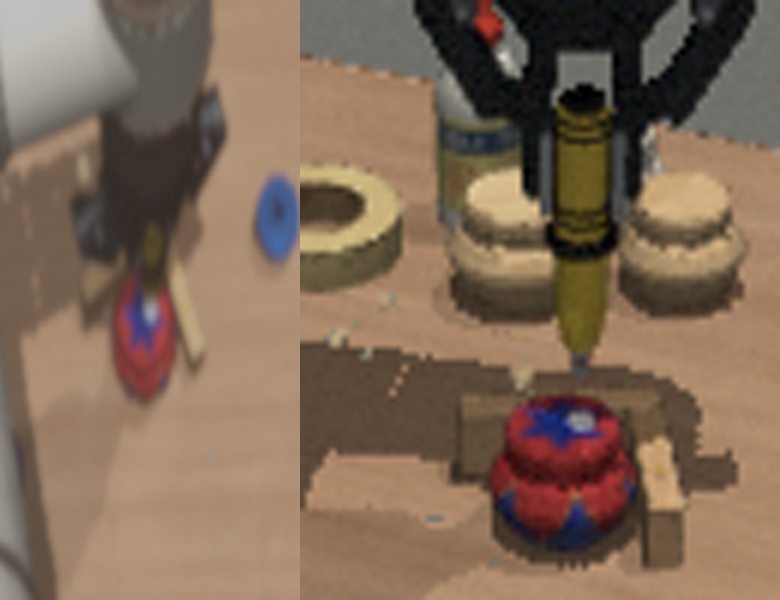

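The gauge hangs upright with its tip at scene (346.3,226.9), directly over the dot at (346.3,234.8). I descend to about 6 mm clear and check both views closely.

```bash
cat > near.py <<'E'
from h import *
arm.move_straight([622.5,-32.8,161.5],vel=40); arm.wait(.3)
o=arm.get_obs(); print(o['time'],o['eef_pos'],o['force'],o['finger_force'])
t=optics.get_image('top'); s=optics.get_image('scene'); cv2.imwrite('pics/top4.png',t); cv2.imwrite('pics/scene4.png',s)
cv2.imwrite('pics/crop5.png',np.hstack([cv2.resize(t[190:235,300:340],None,fx=10,fy=10,interpolation=2),cv2.resize(s[215:260,326:366],None,fx=10,fy=10,interpolation=2)]))
p=o['eef_pos']; 
for n in('top','scene'): print(n,proj(n,[p-[0,0,100],p-[0,0,86],[622.5,-32.8,55],[632.5,-32.8,55],[622.5,-22.8,55],[622.5,-32.8,65]]))
E
python3 near.py
```

```text
24.7417 [622.61232995 -32.77341767 161.74925499] [ 0.1262062  -0.0985283  -1.69862501] 48.91892910003662
top [[320.00438106 210.48484929]
 [319.9928055  209.06840106]
 [320.02043484 211.19534432]
 [319.91945036 207.79168262]
 [316.47556828 211.29584679]
 [320.01235191 210.1968602 ]]
scene [[346.43634717 232.14730444]
 [346.49882073 227.61914449]
 [346.39994204 234.33286224]
 [347.84376362 232.25391133]
 [342.77187592 233.46148583]
 [346.44408139 231.12741292]]
```

View pics/crop5.png

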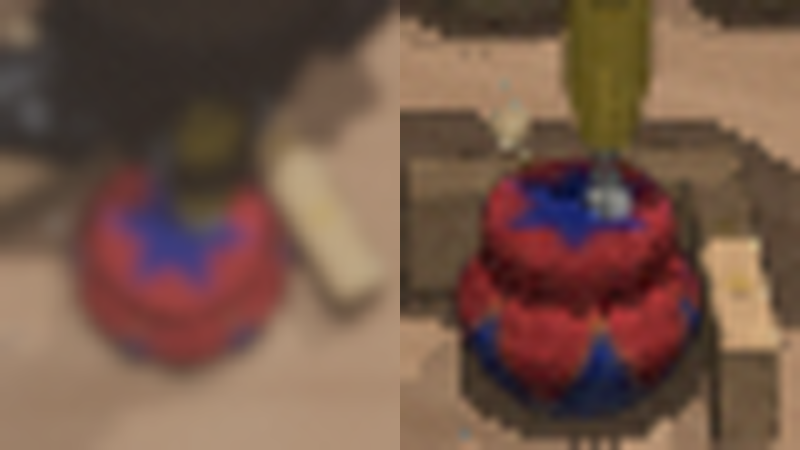

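The gauge stands over the dot in both views, with its barrel at scene x 607 against the dot at (608,200). I lower it with force feedback and note the contact height.

```bash
cat > press.py <<'E'
from h import *
def F(n=8):
    v=[]
    for _ in range(n): arm.wait(.03); v.append(arm.get_obs()['force'][2])
    return np.mean(v)
b=F(12); print('bias',b); zc=161.5; hit=None
while zc>147:
    zc-=.5; arm.move_straight([622.5,-32.8,zc],vel=10); f=F(4)-b; z=arm.get_obs()['eef_pos'][2]
    print(zc,round(z,2),round(f,2))
    if hit is None and f>1.0: hit=z
    if f>3.4 or (hit and hit-z>6): break
arm.wait(.3); o=arm.get_obs(); print(o['time'],o['eef_pos'],F(12)-b,o['force'],o['finger_force'])
t=optics.get_image('top'); s=optics.get_image('scene'); cv2.imwrite('pics/top5.png',t); cv2.imwrite('pics/scene5.png',s)
cv2.imwrite('pics/crop6.png',np.hstack([cv2.resize(t[190:235,300:340],None,fx=10,fy=10,interpolation=2),cv2.resize(s[215:260,326:366],None,fx=10,fy=10,interpolation=2)]))
E
python3 press.py
```

```text
bias -1.0356622855543396
161.0 160.99 0.19
160.5 160.51 0.55
160.0 160.0 0.12
159.5 159.49 -0.37
159.0 159.01 0.38
158.5 158.51 0.07
158.0 158.0 0.72
157.5 157.5 0.61
157.0 156.97 -0.15
156.5 156.52 0.27
156.0 155.99 -0.24
155.5 155.49 0.28
155.0 155.0 0.07
154.5 154.62 0.91
154.0 154.19 1.61
153.5 153.55 1.87
153.0 153.02 1.88
152.5 152.52 2.14
152.0 152.04 2.4
151.5 151.55 2.76
151.0 151.01 2.63
150.5 150.54 3.02
150.0 150.03 3.37
149.5 149.53 2.8
149.0 149.02 3.92
35.125 [622.53835076 -32.80547344 149.04307662] 3.636037013523618 [ 0.41746667 -1.12918019  2.32950297] 49.115182757377625
```

View pics/crop6.png

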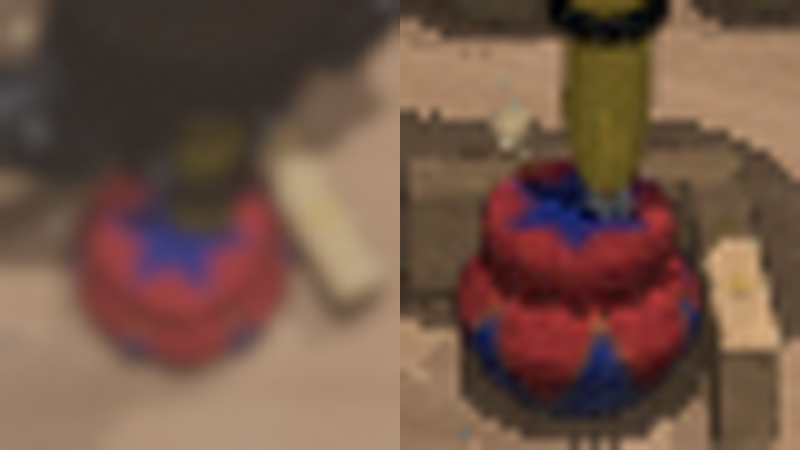

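Contact began at TCP z 154.5 and the gauge is now pressed about 5.5 mm at about 3.6 N. The foot covers the dot at scene crop (608,200) and the jar is still against both arms, so I hand in.

```bash
python3 -c "
from bench import arm
print(arm.finish_job())"
```

```text
the job is handed in; nothing more can be done
None
```

I handed the job in with the star jar against both arms of the V-stop and the gauge held upright on its dot, foot pushed in about 5.5 mm at about 3.6 N; the judged result was not shown.

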